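# Tare the scale for a box of laddoos

## Task

Get the counter scale ready for a box of laddoos: on whichever of the two scales carries the empty red sweet box, gently press the green tare key with the closed fingertips and let it spring back, then press the orange laddoo key of that same scale just as gently and draw the hand clear. Press no other key, keep off the boxes and the weighing plates, and leave everything else on the counter where it is; nothing is to be picked up.

Things in the scene. Friction and masses are not known exactly. Their poses are not given: they have to be found in the camera images.
- left_scale: left price-computing scale as seen from the robot, fixed to the counter; light grey, 320 deep (own x) x 280 wide (own y). Origin: underside centre, on the counter. Own x points away from the robot's side (nearly world +x), own y to its left, z up. Its front 105 mm is a panel that rises 10 degrees towards the back, with three LCD windows and, in front of them, one row of five raised keys; behind it lies the steel weighing plate.
- left_zero (a joint): white zero key of the left scale, at own y = +88 mm of the scale: travel in m along the panel's normal, 0 = up, 0.004 = fully down. Same spring as the other keys; leave it alone.
- left_tare (a joint): green tare key (white bar on it) of the left scale, at own y = +44 mm of the scale: travel in m along the panel's normal, 0 = up, 0.004 = fully down. It counts as pressed beyond 0.0025 and springs back by itself; starts to move at about 1 N, fully down at about 4.5 N.
- left_barfi (a joint): yellow barfi key (square on it) of the left scale, at own y = +0 mm of the scale: travel in m along the panel's normal, 0 = up, 0.004 = fully down. Same spring as the other keys; leave it alone.
- left_laddoo (a joint): orange laddoo key (round spot on it) of the left scale, at own y = -44 mm of the scale: travel in m along the panel's normal, 0 = up, 0.004 = fully down. It counts as pressed beyond 0.0025 and springs back by itself; starts to move at about 1 N, fully down at about 4.5 N.
- left_jamun (a joint): dark brown key of the left scale, at own y = -88 mm of the scale: travel in m along the panel's normal, 0 = up, 0.004 = fully down. Same spring as the other keys; leave it alone.
- left_tare_top (a point): centre of the top face of the left scale's green tare key (white bar on it). The cap is 20 (scale x) x 26 (scale y) mm, stands 7 mm proud of the panel, its top about 64 mm above the counter and parallel to the panel; keys are 44 mm apart centre to centre along the scale's y. It moves down with the key.
- left_laddoo_top (a point): centre of the top face of the left scale's orange laddoo key (round spot on it). The cap is 20 (scale x) x 26 (scale y) mm, stands 7 mm proud of the panel, its top about 64 mm above the counter and parallel to the panel; keys are 44 mm apart centre to centre along the scale's y. It moves down with the key.
- left_plate: steel weighing plate of the left scale, 205 x 278 x 10 mm, fixed. Origin: centre of its underside; its top is 84 mm above the counter. A box standing on it has its origin within 60 mm of its centre, seen from above. Its front edge is 90 mm behind the key row.
- right_scale: right price-computing scale as seen from the robot, fixed to the counter; light grey, 320 deep (own x) x 280 wide (own y). Origin: underside centre, on the counter. Own x points away from the robot's side (nearly world +x), own y to its left, z up. Its front 105 mm is a panel that rises 10 degrees towards the back, with three LCD windows and, in front of them, one row of five raised keys; behind it lies the steel weighing plate.
- right_zero (a joint): white zero key of the right scale, at own y = +88 mm of the scale: travel in m along the panel's normal, 0 = up, 0.004 = fully down. Same spring as the other keys; leave it alone.
- right_tare (a joint): green tare key (white bar on it) of the right scale, at own y = +44 mm of the scale: travel in m along the panel's normal, 0 = up, 0.004 = fully down. It counts as pressed beyond 0.0025 and springs back by itself; starts to move at about 1 N, fully down at about 4.5 N.
- right_barfi (a joint): yellow barfi key (square on it) of the right scale, at own y = +0 mm of the scale: travel in m along the panel's normal, 0 = up, 0.004 = fully down. Same spring as the other keys; leave it alone.
- right_laddoo (a joint): orange laddoo key (round spot on it) of the right scale, at own y = -44 mm of the scale: travel in m along the panel's normal, 0 = up, 0.004 = fully down. It counts as pressed beyond 0.0025 and springs back by itself; starts to move at about 1 N, fully down at about 4.5 N.
- right_jamun (a joint): dark brown key of the right scale, at own y = -88 mm of the scale: travel in m along the panel's normal, 0 = up, 0.004 = fully down. Same spring as the other keys; leave it alone.
- right_tare_top (a point): centre of the top face of the right scale's green tare key (white bar on it). The cap is 20 (scale x) x 26 (scale y) mm, stands 7 mm proud of the panel, its top about 64 mm above the counter and parallel to the panel; keys are 44 mm apart centre to centre along the scale's y. It moves down with the key.
- right_laddoo_top (a point): centre of the top face of the right scale's orange laddoo key (round spot on it). The cap is 20 (scale x) x 26 (scale y) mm, stands 7 mm proud of the panel, its top about 64 mm above the counter and parallel to the panel; keys are 44 mm apart centre to centre along the scale's y. It moves down with the key.
- right_plate: steel weighing plate of the right scale, 205 x 278 x 10 mm, fixed. Origin: centre of its underside; its top is 84 mm above the counter. A box standing on it has its origin within 60 mm of its centre, seen from above. Its front edge is 90 mm behind the key row.
- empty_box: the EMPTY open sweet box, red with gold edging and gold inside, 130 x 190 x 42 mm, loose on one of the two weighing plates (left or right varies). Origin: centre of its underside.
- full_box: the same sort of box FULL of orange laddoos, 47 mm high over the sweets, loose on the other weighing plate. Origin: centre of its underside.
- tongs: steel serving tongs lying flat on the counter in the gap between the two scales, 210 long (own y) x 62 wide x 12 mm, loose. Origin: middle, on the counter.
- jar: small closed nut jar with a brass lid, 56 mm across, 100 high, standing left of the left scale, loose. Origin: underside centre.
- bell: brass counter bell on a black foot, 70 mm across, 52 high, standing right of the right scale, loose. Origin: underside centre.
Things that resemble listed ones, but are neither listed nor needed, are in the scene too. Leave any blue or turquoise look-alike of the empty_box alone.

How it is judged:
By the outcome, as a careful person would: the job done as asked, in the order asked, and still so for the second after the job is handed in, with the robot touching nothing.
It also fails if it takes over 40 s, if anything falls off the work surface, if the arm or the gripper's body presses on something with over 40 N, if the wrist force passes 120 N, or if a joint passes its speed limit or range.

## Robot

A 7-joint arm with a two-finger parallel gripper is mounted at the origin on the work surface. World frame = base frame: x ahead of the robot, y to its left, z up, the work surface at z = 0. Lengths are in m, angles in rad, forces in N, time in s.
With the tool pointing down it reaches from about 0.425 to 0.875 m from the base axis. Payload 9.9 kg.
Tool frame: the origin (TCP) lies midway between the tips of the shut fingers; the grasp point (between the pads) lies grip_depth behind it (grip_depth is the distance from the TCP to the grasp point, in m); z points along the fingers, y is the line along which they close (so a half turn about z gives the same grasp; the last joint's range is limited). The gripper opens to 85 mm and grips with 20 to 120 N. Pads are 22 mm wide; open, the fingers measure 114 mm over their backs; the gripper's body (76 mm by 85 mm) begins 54 mm behind the grasp point. The pads swing forward as they close: fully open they stand 13 mm farther back than shut.
Start: joints at [-1.236, 0.576, 0.025, 1.437, -0.015, 1.129, -0.057], TCP at [0.274, 0.617, 0.231] pointing down, gripper open.
Joint ranges: [-2.76, 2.76], [-0.34, 2.15], [-1.52, 1.57], [0.19, 2.46], [-1.09, 4.23], [0.17, 1.99], [-2.82, 2.82]. Speed limits (rad/s): [2.22, 2.22, 3.01, 3.01, 3.14, 3.14, 3.14].

## Interface

Orientations are given as a rotation vector (axis times angle).
In Python, from rig import get_state, camera, camera_model, finish_job, grip_depth gives the robot as it stands. The module is installed in compiled form; this text tells all that it offers.
- The arm moves only by the tool carry_out, never from a script. Its argument "deltas" is a list of rows, each a list of 4 numbers: the shift along the tool's x, y, z in m, then the turn about the tool's z in rad. In form: [[dx, dy, dz, turn], ...]. A call has 1 to 12 rows; each row is the pose to reach, as a shift and turn from the pose commanded when the call began, along the tool's axes at that moment; what a row does not reach only later rows make up. A row lasts 1/8 s, in which the tool goes at most 62.5 mm and 10.7 degrees, less where a joint would pass 70% of its speed; a pose out of reach is approached as far as the arm can. A call with a gripper value outside its range is refused whole. "jaw" is the opening, from 0 (shut) to 1 (fully open), set as the call begins (left out, the last holds). The fingers move at their own pace and stop on an object; the grip force is fixed at half the most. Time passes only in rows, so rows that repeat a pose let the fingers close. It gives the time, the measured TCP pose, the force, the opening and the grip force at its end, in the units of the state.
- get_state(): the state, without advancing time (a new reading comes with each control period).
- camera(name): name is "scene" or "top" or "wrist"; returns the picture (480x640x3 uint8, red, green, blue); there is no depth.
- camera_model(name): a dict with "fov_y" (degrees; the focal length in pixels is half the picture's height over the tangent of half this angle, whatever the lens; pixels are square), "cx", "cy" (the principal point, pixels), "R" (3x3) and "t" (3): a world point X has camera coordinates R X + t; the wrist camera has in their place "hand_eye" (4x4, takes a point from camera to tool coordinates, whose origin is the TCP and whose axes are the flange's). Camera axes: x right, y down, z forward; pixel columns grow to the right and rows downward; lengths in m; the calibration is good to about 2 mm. A picture is of the moment at which its call begins: read the wrist's pose just before it. camera_model takes no time and is no camera call.
- finish_job(): hands the job in; it is judged then, once.
The state is a dict: "time_s": time; "qpos": joint angles; "qvel": joint speeds; "joint_efforts": joint torques, N m; "ee_pos": TCP position; "tool_rot": TCP orientation; "force": force on the tool from outside, world axes, zero at the start; "torque": the same for the moment, N m; "width": opening from 0.0 (shut) to 1.0 (fully open); "grasp_force": force on a finger pad.
Only numpy, scipy, OpenCV 4.12 (cv2) and the standard library are available. Lean on these libraries where they do the work, as an engineer would, in place of code of your own. Each camera call takes 0.05 s, during which the arm holds its last target. There are 200 camera calls.

## Working session

There is one attempt and no reset: what is moved stays moved. The work goes in short steps, Python scripts to look and compute and a tool call to move; the robot and the scene stay as the last step left them, time stands still between calls to the robot, and variables do not carry over. Pictures are saved under pics/ and viewed, at most 10 in all, crops included, and the job is handed in when it is done.

Besides the shell and the picture viewer there is one more tool, called by a JSON object that holds its "name" and its "arguments", one argument or row to a line. carry_out: Moves the arm, as the interface text tells. Its arguments: {"type":"object","properties":{"deltas":{"type":"array"},"jaw":{"type":"number"}},"required":["deltas"]}

```bash
mkdir -p pics
python3 - <<'E'
from rig import *
import cv2
s=get_state();print(s['time_s'],s['ee_pos'],s['tool_rot'],s['force'],s['width'],grip_depth)
for n in("scene","top"):
    cv2.imwrite(f"pics/{n}0.png",camera(n)[:,:,::-1]);m=camera_model(n);print(n,m)
print(camera_model("wrist"))
E
```

```text
0.0 [0.274318   0.61626457 0.23043182] [-6.52907986e-01 -3.07275224e+00  2.57481273e-03] [ 0.06528926 -0.38343857  0.28975435] 1.000780898682689 0.0187
scene {'fov_y': 56.606367752017476, 'cx': 320.5664096131243, 'cy': 241.72285362379398, 'R': array([[ 0.42319761,  0.90595779,  0.01201063],
       [ 0.72364929, -0.33000023, -0.60616133],
       [-0.54519307,  0.26521751, -0.79525102]]), 't': array([-0.22427884, -0.29772014,  1.64532943])}
top {'fov_y': 55.08080040472116, 'cx': 324.91460474419046, 'cy': 241.30518137400466, 'R': array([[ 0.01605911, -0.99975557, -0.01519566],
       [-0.98941936, -0.01369774, -0.1444358 ],
       [ 0.14419235,  0.01735439, -0.98939749]]), 't': array([-8.08385994e-04,  5.14231391e-01,  1.22433860e+00])}
{'fov_y': 70.34934335192654, 'cx': 323.51138996701405, 'cy': 240.93260022675767, 'hand_eye': array([[-1.78438769e-03, -9.54207275e-01, -2.99140924e-01,
         7.60592696e-02],
       [ 9.99998276e-01, -1.85643028e-03, -4.33418940e-05,
         1.37599045e-03],
       [-5.13977119e-04, -2.99140486e-01,  9.54208942e-01,
        -1.43237713e-01],
       [ 0.00000000e+00,  0.00000000e+00,  0.00000000e+00,
         1.00000000e+00]])}
```

View pics/top0.png

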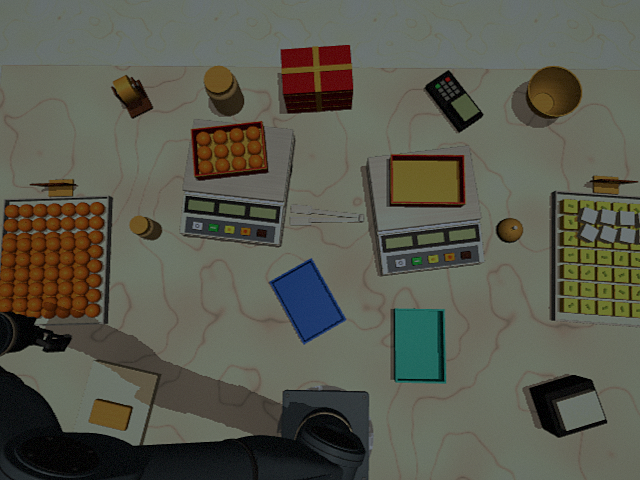

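View pics/scene0.png

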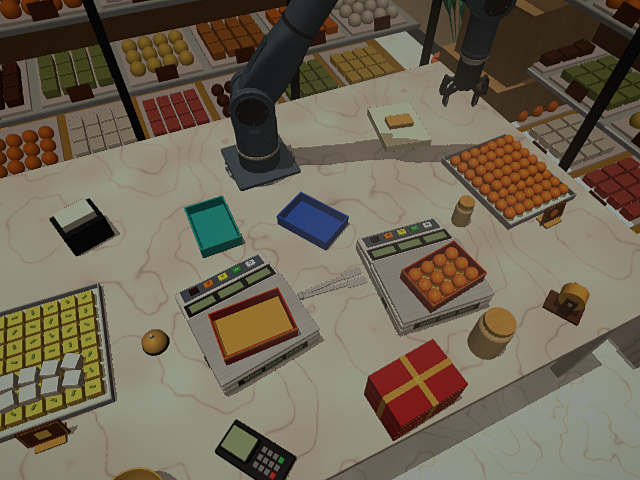

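The empty red box (near 428,180 in the top view) is on the right scale. In that view its keys lie from white (401,263) through green (417,261), yellow and orange (449,257) to brown (465,255). The full box is on the left scale.

```bash
cat > h.py <<'E'
import numpy as np,cv2
from rig import *
from scipy.spatial.transform import Rotation as Ro
def ray(n,uv,pose=None):
    m=camera_model(n);f=240/np.tan(np.radians(m['fov_y']/2))
    d=np.array([(uv[0]-m['cx'])/f,(uv[1]-m['cy'])/f,1.])
    if n=='wrist':
        H=m['hand_eye'];R=Ro.from_rotvec(pose[1]).as_matrix()
        return pose[0]+R@H[:3,3],R@H[:3,:3]@d
    return -m['R'].T@m['t'],m['R'].T@d
def at(n,uv,z=.064,pose=None):
    o,d=ray(n,uv,pose);return o+d*(z-o[2])/d[2]
def blobs(img,box):
    u0,v0,u1,v1=box;h=cv2.cvtColor(img,cv2.COLOR_RGB2HSV)[v0:v1,u0:u1];out={}
    for k,(a,b) in dict(orange=(8,19),yellow=(22,33),green=(45,80)).items():
        M=((h[...,0]>=a)&(h[...,0]<=b)&(h[...,1]>140)&(h[...,2]>70)).astype(np.uint8)
        M=cv2.morphologyEx(M,cv2.MORPH_CLOSE,np.ones((5,5)))
        n,_,st,c=cv2.connectedComponentsWithStats(M)
        if n>1:
            i=1+np.argmax(st[1:,4]);x,y,w,hh,A=st[i];out[k]=((x+(w-1)/2+u0,y+(hh-1)/2+v0),tuple(c[i]+[u0,v0]),st[i])
    return out
E
python3 - <<'E'
from h import *
for n,b in(("top",(380,245,480,275)),("scene",(180,255,265,300))):
    im=cv2.imread(f"pics/{n}0.png")[:,:,::-1].copy()
    for k,v in blobs(im,b).items(): print(n,k,np.round(v[1],1),v[2],at(n,v[1]).round(4))
    u0,v0,u1,v1=b;c=cv2.resize(im[v0:v1,u0:u1],None,fx=6,fy=6)
    cv2.imwrite(f"pics/{n}_crop.png",c[:,:,::-1])
E
```

```text
top orange [450.3 256.8] [65  8 10  8 55] [ 0.4734 -0.3275  0.064 ]
top yellow [432.8 258.5] [48 10 10  8 70] [ 0.468 -0.281  0.064]
top green [416.5 260.7] [32 12 10  8 65] [ 0.4617 -0.2378  0.064 ]
scene orange [208.  283.6] [23 24 11 10 62] [ 0.4791 -0.3247  0.064 ]
scene yellow [222.2 276.6] [37 18 11  8 58] [ 0.4731 -0.2817  0.064 ]
scene green [236.1 269.4] [51 11 11  8 51] [ 0.466  -0.2382  0.064 ]
```

```bash
cat >> h.py <<'E'
def todeltas(pts,turn=0):
    s=get_state();R=Ro.from_rotvec(s['tool_rot']).as_matrix();X=R[:,0]
    print('pos',s['ee_pos'].round(4),'xang',np.degrees(np.arctan2(X[1],X[0])).round(2),'zax',R[:,2].round(3),'F',np.round(s['force'],2),'t',round(s['time_s'],2))
    for p in pts: print((R.T@(np.array(p)-s['ee_pos'])).round(4).tolist())
E
python3 - <<'E'
from h import *
s=get_state()
a=np.linspace(np.arctan2(.6163,.2743),np.arctan2(-.28,.40),21)[1:];r=np.linspace(.675,.49,21)[1:]
todeltas([[q*np.cos(t),q*np.sin(t),.24] for q,t in zip(r,a)])
E
```

```text
pos [0.2743 0.6163 0.2305] xang 156.01 zax [-0.001 -0.001 -1.   ] F [-0.25 -0.29  0.32] t 0.1
[-0.0586, -0.0115, -0.0094]
[-0.1151, -0.0283, -0.0094]
[-0.1691, -0.0499, -0.0094]
[-0.2203, -0.0759, -0.0093]
[-0.2682, -0.106, -0.0093]
[-0.3125, -0.1398, -0.0092]
[-0.3531, -0.1769, -0.0092]
[-0.3895, -0.2169, -0.0091]
[-0.4217, -0.2595, -0.0091]
[-0.4495, -0.3041, -0.009]
[-0.4727, -0.3504, -0.0089]
[-0.4913, -0.3978, -0.0089]
[-0.5054, -0.4459, -0.0088]
[-0.5148, -0.4943, -0.0087]
[-0.5197, -0.5426, -0.0086]
[-0.5202, -0.5904, -0.0086]
[-0.5164, -0.6372, -0.0085]
[-0.5084, -0.6826, -0.0084]
[-0.4966, -0.7264, -0.0084]
[-0.481, -0.7681, -0.0083]
```

{"name": "carry_out", "arguments": {
  "deltas": [
    [-0.058, -0.012, -0.01, -0.05],
    [-0.115, -0.028, -0.01, -0.1],
    [-0.169, -0.05, -0.01, -0.15],
    [-0.22, -0.076, -0.01, -0.2],
    [-0.268, -0.106, -0.01, -0.25],
    [-0.312, -0.14, -0.01, -0.3],
    [-0.353, -0.177, -0.01, -0.35],
    [-0.39, -0.217, -0.01, -0.4],
    [-0.422, -0.26, -0.01, -0.45],
    [-0.45, -0.304, -0.01, -0.5],
    [-0.473, -0.35, -0.01, -0.56],
    [-0.49, -0.398, -0.01, -0.56]
  ],
  "jaw": 0
}}

```text
time_s: 1.6
ee_pos: [0.5602, 0.0518, 0.2409]
tool_rot: [0.222, -3.133, 0.0]
force: [0.6, -0.2, 0.4]
width: -0.0
grasp_force: 0.0
```

Run:
```python
from h import *
todeltas([[.50,-.05,.24],[.47,-.13,.24],[.43,-.24,.24],[.42,-.28,.24]])
```

```text
pos [0.5602 0.0518 0.2409] xang -171.89 zax [-0. -0. -1.] F [ 0.6  -0.16  0.36] t 1.6
[0.074, -0.0923, 0.001]
[0.115, -0.1673, 0.001]
[0.1701, -0.2705, 0.001]
[0.1857, -0.3087, 0.001]
```

{"name": "carry_out", "arguments": {
  "deltas": [
    [0.035, -0.045, 0],
    [0.074, -0.092, 0],
    [0.095, -0.13, 0],
    [0.115, -0.17, 0],
    [0.145, -0.22, 0],
    [0.17, -0.27, 0],
    [0.185, -0.31, 0],
    [0.185, -0.31, 0]
  ]
}}

```text
validation failed for argument at $.de...
```

{"name": "carry_out", "arguments": {
  "deltas": [
    [0.035, -0.045, 0, 0],
    [0.074, -0.092, 0, 0],
    [0.095, -0.13, 0, 0],
    [0.115, -0.17, 0, 0],
    [0.145, -0.22, 0, 0],
    [0.17, -0.27, 0, 0],
    [0.185, -0.31, 0, 0],
    [0.185, -0.31, 0, 0],
    [0.185, -0.31, 0, 0]
  ]
}}

```text
time_s: 2.72
ee_pos: [0.4208, -0.2785, 0.241]
tool_rot: [0.222, -3.133, -0.001]
force: [0.3, 0.1, 0.2]
width: 0.001
grasp_force: 0.0
```

Run:
```python
from h import *
s=get_state();p=(s['ee_pos'],s['tool_rot']);im=camera('wrist');cv2.imwrite('pics/w1.png',im[:,:,::-1])
todeltas([])
for k,v in blobs(im,(0,0,640,480)).items(): print(k,np.round(v[1],1),v[2],at('wrist',v[1],.064,p).round(4))
```

```text
pos [ 0.421  -0.278   0.2411] xang -171.84 zax [-0.     0.001 -1.   ] F [-0.07 -0.46  0.24] t 2.77
orange [116.6 294.7] [  86  269   61   53 2334] [ 0.5329 -0.4781  0.064 ]
yellow [314.4 263.3] [302 254  25  19 201] [ 0.47   -0.2798  0.064 ]
green [357.9 263.3] [345 254  26  19 421] [ 0.4639 -0.2364  0.064 ]
```

View pics/w1.png

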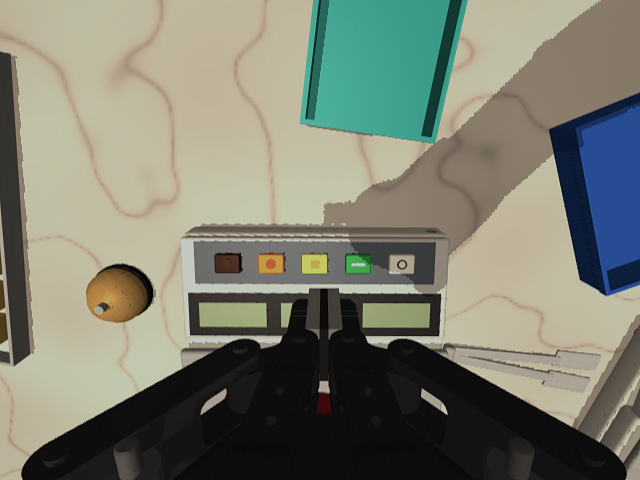

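The wrist view shows the right scale's keys in a row: orange at (271,263), green at (358,263). The row lines up with the tool, and the shut fingertips are narrow. The three cameras agree to about 2 mm.

Run:
```python
from h import *
s=get_state();p=(s['ee_pos'],s['tool_rot'])
print(at('wrist',(271.5,263.5),.064,p))
todeltas([[.462,-.237,.15],[.462,-.237,.074]])
```

```text
[ 0.4766256 -0.3219354  0.064    ]
pos [ 0.421  -0.278   0.2411] xang -171.84 zax [-0.     0.001 -1.   ] F [-0.07 -0.46  0.24] t 2.77
[-0.0464, 0.0347, 0.0911]
[-0.0464, 0.0347, 0.1671]
```

{"name": "carry_out", "arguments": {
  "deltas": [
    [-0.023, 0.017, 0.04, 0],
    [-0.046, 0.035, 0.09, 0],
    [-0.046, 0.035, 0.13, 0],
    [-0.046, 0.035, 0.155, 0],
    [-0.046, 0.035, 0.167, 0],
    [-0.046, 0.035, 0.167, 0],
    [-0.046, 0.035, 0.167, 0]
  ]
}}

```text
time_s: 3.65
ee_pos: [0.462, -0.2381, 0.0753]
tool_rot: [-0.222, 3.132, -0.001]
force: [-0.6, -0.3, 0.4]
width: 0.001
grasp_force: 0.0
```

Run:
```python
from h import *
im=camera('wrist');cv2.imwrite('pics/w2.png',im[:,:,::-1]);todeltas([])
im=camera('scene');cv2.imwrite('pics/s2.png',cv2.resize(im[210:340,150:330],None,fx=4,fy=4)[:,:,::-1])
```

```text
pos [ 0.4621 -0.2382  0.0754] xang -171.91 zax [ 0.002 -0.001 -1.   ] F [ 0.9   0.27 -0.08] t 3.7
```

View pics/w2.png

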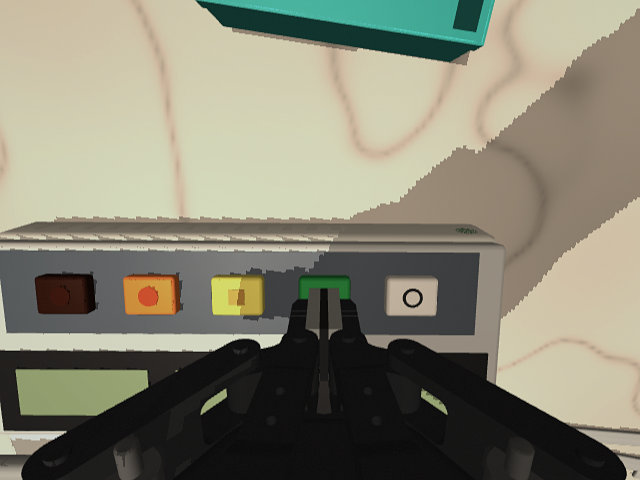

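The fingertips are centred over the green key (325,290 in the wrist picture), so I'm descending in small steps.

{"name": "carry_out", "arguments": {
  "deltas": [
    [0, 0, 0.004, 0],
    [0, 0, 0.008, 0],
    [0, 0, 0.008, 0],
    [0, 0, 0.008, 0]
  ]
}}

```text
time_s: 4.25
ee_pos: [0.4613, -0.238, 0.0663]
tool_rot: [0.221, -3.134, -0.0]
force: [0.4, 0.2, 1.1]
width: 0.0
grasp_force: 0.0
```

{"name": "carry_out", "arguments": {
  "deltas": [
    [0, 0, 0.001, 0],
    [0, 0, 0.002, 0],
    [0, 0, 0.002, 0],
    [0, 0, 0.002, 0]
  ]
}}

```text
time_s: 4.75
ee_pos: [0.4616, -0.238, 0.0644]
tool_rot: [-0.222, 3.133, -0.0]
force: [0.6, 0.0, 1.7]
width: 0.001
grasp_force: 0.7
```

{"name": "carry_out", "arguments": {
  "deltas": [
    [0, 0, 0.001, 0],
    [0, 0, 0.001, 0],
    [0, 0, 0.001, 0]
  ]
}}

```text
time_s: 5.12
ee_pos: [0.4617, -0.238, 0.0634]
tool_rot: [-0.222, 3.133, -0.0]
force: [2.8, -0.3, 2.1]
width: -0.0
grasp_force: 1.1
```

{"name": "carry_out", "arguments": {
  "deltas": [
    [0, 0, 0.001, 0],
    [0, 0, 0.001, 0],
    [0, 0, 0.001, 0]
  ]
}}

```text
time_s: 5.5
ee_pos: [0.4616, -0.2381, 0.0624]
tool_rot: [-0.222, 3.133, -0.0]
force: [2.1, 0.6, 4.6]
width: 0.001
grasp_force: 1.5
```

```bash
cat >> h.py <<'E'
def avgF(n=8):
    L=[]
    for _ in range(n): im=camera('wrist');s=get_state();L.append(np.r_[s['force'],s['ee_pos']])
    print(np.mean(L,0).round(4),np.std(L,0).round(4));return im
E
python3 -c "
from h import *
avgF()"
```

```text
[ 2.0262  0.2335  3.3292  0.4615 -0.2381  0.0624] [0.778  0.3311 0.7377 0.     0.     0.    ]
```

{"name": "carry_out", "arguments": {
  "deltas": [
    [0, 0, 0.0005, 0],
    [0, 0, 0.001, 0],
    [0, 0, 0.001, 0]
  ]
}}

```text
time_s: 6.28
ee_pos: [0.4616, -0.238, 0.0613]
tool_rot: [-0.222, 3.133, -0.0]
force: [2.8, 0.3, 4.4]
width: -0.002
grasp_force: 2.0
```

```bash
python3 -c "
from h import *
avgF()"
```

```text
[ 2.6215 -0.0396  4.4786  0.4615 -0.2381  0.0613] [0.4972 0.2235 0.3389 0.     0.     0.    ]
```

{"name": "carry_out", "arguments": {
  "deltas": [
    [0, 0, 0.0004, 0],
    [0, 0, 0.0004, 0]
  ]
}}

```text
time_s: 6.92
ee_pos: [0.4615, -0.238, 0.0609]
tool_rot: [-0.222, 3.134, -0.0]
force: [3.5, 0.7, 4.7]
width: 0.001
grasp_force: 2.1
```

```bash
python3 -c "
from h import *
avgF()"
```

```text
[ 2.0857 -0.1046  5.2258  0.4614 -0.238   0.0609] [0.4545 0.6949 0.3668 0.     0.     0.    ]
```

{"name": "carry_out", "arguments": {
  "deltas": [
    [0, 0, -0.004, 0],
    [0, 0, -0.012, 0],
    [0, 0, -0.025, 0],
    [0, 0, -0.025, 0],
    [0, 0, -0.025, 0]
  ]
}}

```text
time_s: 7.95
ee_pos: [0.4613, -0.2379, 0.086]
tool_rot: [-0.222, 3.134, -0.0]
force: [-0.8, 0.4, -0.4]
width: 0.001
grasp_force: 0.0
```

```bash
python3 -c "
from h import *
im=avgF()
cv2.imwrite('pics/w3.png',im[:,:,::-1])
todeltas([[.4745,-.3245,.09],[.4745,-.3245,.0673],[.4745,-.3245,.0613]])"
```

```text
[ 0.0402 -0.149   0.0278  0.4612 -0.2379  0.0857] [3.954e-01 5.104e-01 4.939e-01 1.000e-04 0.000e+00 1.000e-04]
pos [ 0.4613 -0.238   0.0857] xang -171.91 zax [-0.  0. -1.] F [-0.3  -0.38  0.09] t 8.35
[-0.0009, -0.0875, -0.0043]
[-0.0009, -0.0875, 0.0184]
[-0.0009, -0.0875, 0.0244]
```

The tare key went fully down (about 4.8 N along the panel's normal) and has been released. Next is the orange key, 88 mm along the row.

{"name": "carry_out", "arguments": {
  "deltas": [
    [0, -0.03, -0.005, 0],
    [0, -0.06, -0.005, 0],
    [0, -0.087, -0.005, 0],
    [0, -0.087, 0.005, 0],
    [0, -0.087, 0.01, 0],
    [0, -0.087, 0.01, 0],
    [0, -0.087, 0.01, 0]
  ]
}}

```text
time_s: 9.22
ee_pos: [0.4738, -0.3234, 0.076]
tool_rot: [0.223, -3.134, -0.0]
force: [-0.0, 0.4, 0.5]
width: 0.004
grasp_force: 0.0
```

```bash
python3 -c "
from h import *
im=avgF(2)
cv2.imwrite('pics/w4.png',im[:,:,::-1])
todeltas([])"
```

```text
[-0.0737 -0.1528 -0.0666  0.4738 -0.3237  0.0761] [1.278e-01 1.147e-01 4.641e-01 0.000e+00 1.000e-04 0.000e+00]
pos [ 0.4738 -0.3238  0.0762] xang -171.87 zax [ 0. -0. -1.] F [-0.2  -0.04 -0.53] t 9.32
```

View pics/w4.png

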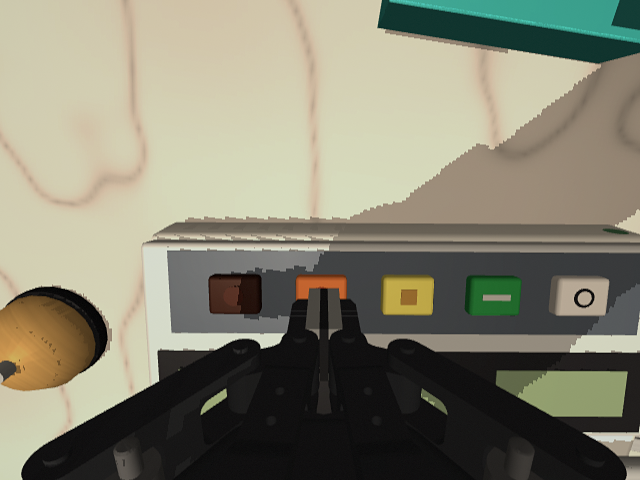

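The fingertips are centred over the orange key (322,290), and the green key at (494,297) is back up. I'll press to the same depth as before.

{"name": "carry_out", "arguments": {
  "deltas": [
    [0, 0, 0.004, 0],
    [0, 0, 0.008, 0],
    [0, 0, 0.01, 0],
    [0, 0, 0.012, 0],
    [0, 0, 0.013, 0],
    [0, 0, 0.014, 0],
    [0, 0, 0.014, 0],
    [0, 0, 0.014, 0]
  ]
}}

```text
time_s: 10.32
ee_pos: [0.4739, -0.3241, 0.0621]
tool_rot: [-0.222, 3.133, -0.0]
force: [1.4, 1.6, 4.0]
width: -0.002
grasp_force: 1.7
```

```bash
python3 -c "
from h import *
avgF()"
```

```text
[ 1.1197  1.7259  3.9239  0.4739 -0.3241  0.062 ] [0.4682 0.6223 0.6439 0.     0.     0.    ]
```

{"name": "carry_out", "arguments": {
  "deltas": [
    [0, 0, 0.0005, 0],
    [0, 0, 0.001, 0],
    [0, 0, 0.001, 0]
  ]
}}

```text
time_s: 11.1
ee_pos: [0.4739, -0.3242, 0.061]
tool_rot: [-0.222, 3.133, -0.0]
force: [1.9, 0.9, 5.1]
width: -0.005
grasp_force: 2.2
```

```bash
python3 -c "
from h import *
avgF()"
```

```text
[ 2.572   1.2929  4.7802  0.4738 -0.3242  0.061 ] [4.778e-01 5.621e-01 4.829e-01 1.000e-04 0.000e+00 0.000e+00]
```

{"name": "carry_out", "arguments": {
  "deltas": [
    [0, 0, -0.004, 0],
    [0, 0, -0.012, 0],
    [0, 0, -0.03, 0],
    [0, 0, -0.07, 0],
    [0, 0, -0.12, 0],
    [0.03, 0, -0.16, 0],
    [0.04, 0, -0.18, 0],
    [0.04, 0, -0.18, 0],
    [0.04, 0, -0.18, 0]
  ]
}}

```text
time_s: 12.62
ee_pos: [0.4338, -0.3294, 0.2402]
tool_rot: [0.222, -3.133, -0.001]
force: [-0.1, 0.9, -0.1]
width: -0.001
grasp_force: 0.0
```

```bash
python3 -c "
from h import *
cv2.imwrite('pics/w5.png',avgF(4)[:,:,::-1]);todeltas([])
a=camera('top').astype(int);b=cv2.imread('pics/top0.png')[:,:,::-1].astype(int)
print(np.abs(a-b).max(2)[140:210,385:470].mean())"
```

```text
[ 0.0753  0.1205  0.1823  0.4339 -0.3293  0.2398] [1.284e-01 4.102e-01 3.874e-01 1.000e-04 0.000e+00 1.000e-04]
pos [ 0.434  -0.3293  0.2399] xang -171.87 zax [-0.002  0.001 -1.   ] F [ 0.11  0.09 -0.22] t 12.82
11.47764705882353
```

View pics/w5.png

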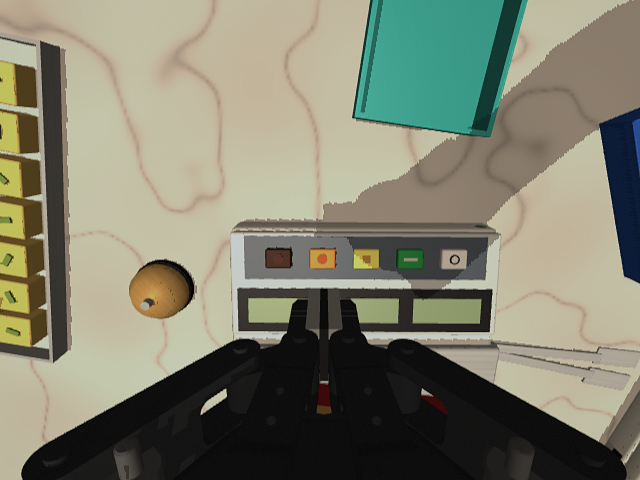

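All five keys are up (row near v=258), the hand is clear and the forces are zero, so I'm handing in.

```bash
python3 -c "
from rig import *
print(finish_job())"
```

```text
the job is handed in; nothing more can be done
None
```

I pressed the green tare key and then the orange laddoo key on the right scale, the one with the empty red box, each with about 5 N; both sprang back, the hand is clear, and the job was handed in at about 13 s (no verdict came back).

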